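# Open the child-resistant cap of the cleaner can

### The arm

A 7-joint arm with a two-finger parallel gripper is mounted at the origin on the work surface. World frame = base frame: x ahead of the robot, y to its left, z up, the work surface at z = 0. Lengths are in m, angles in degrees, forces in N, time in s.
With the tool pointing down it reaches from about 0.425 to 0.925 m from the base axis. Payload 6.8 kg.
Tool frame: the origin (TCP) lies at the very end of the fingers, on their centre line; the grasp point (between the pads) lies 19 mm behind it; z points along the fingers, y is the line along which they close (so a half turn about z gives the same grasp; the last joint's range is limited). The gripper opens to 88 mm and grips with 3 to 60 N. Pads are 20 mm wide; open, the fingers measure 115 mm over their backs; the gripper's body (75 mm by 178 mm) begins 61 mm behind the grasp point.
Start: joints at [65.884, 27.33, 1.283, 89.118, -0.659, 63.558, -4.761], TCP at [0.208, -0.642, 0.223] pointing down, gripper open.
Joint ranges: [-169.35, 169.35], [-19.33, 120.38], [-80.79, 83.38], [13.8, 139.57], [-78.32, 258.32], [9.67, 109.79], [-169.56, 169.56]. Speed limits (degrees/s): [136.94, 136.94, 180, 180, 180, 180, 180].

### API

Orientations are given as a 3x3 rotation matrix whose columns are the frame's x, y, z axes.
In Python, from bench import bot gives the robot as it stands.
- The arm moves only by the tool move_arm, never from a script. Its argument "series" is a list of rows, each a list of 3 entries, a list of its own where there are three numbers: the gripper command: -1 is shut, 1 is fully open, values between are in proportion, then the shift along the world's x, y, z in mm, then the turn about the world's z in degrees. In form: [[jaw, [x, y, z], yaw], ...]. A call has 1 to 20 rows; each row is the pose to reach, as a shift and turn from the pose commanded when the call began; what a row does not reach only later rows make up. A row lasts 1/8 s, in which the tool goes at most 62.5 mm and 10.7 degrees, less where a joint would pass 70% of its speed; a pose out of reach is approached as far as the arm can. A call with a gripper value outside its range is refused whole. The fingers move at their own pace and stop on an object; "squeeze" is the grip in N (left out, the last holds). Time passes only in rows, so rows that repeat a pose let the fingers close. It gives the time, the measured TCP pose, the force, the opening and the grip force at its end, in the units of the state.
- bot.read_state(): the state, without advancing time (a new reading comes with each control period).
- bot.grab_frame(name): name is "scene" or "top"; returns the picture (384x512x3 uint8, red, green, blue); there is no depth.
- bot.camera_info(name): a dict with "K" (3x3 intrinsics, pixels), "R" (3x3) and "t" (3): a world point X has camera coordinates R X + t. Camera axes: x right, y down, z forward; pixel columns grow to the right and rows downward; lengths in m; the calibration is good to about 2 mm. A picture is of the moment at which its call begins. camera_info takes no time and is no camera call.
- bot.close_job(): hands the job in; it is judged then, once.
The state is a dict: "time_s": time; "joint_pos": joint angles; "qvel": joint speeds; "tau": joint torques, N m; "eef_pos": TCP position; "tcp_rot": TCP orientation; "wrist_force": force on the tool from outside, world axes, zero at the start; "wrist_torque": the same for the moment, N m; "finger_gap": finger opening in m; "finger_force": force on a finger pad.
Only numpy, scipy, OpenCV 4.12 (cv2) and the standard library are available. Lean on these libraries where they do the work, as an engineer would, in place of code of your own. Each camera call takes 0.05 s, during which the arm holds its last target. There are 200 camera calls.

### The job

Open the blue cleaner can on the soldering bench: push its red child-resistant cap down firmly until you feel it reach its stop (about 20 N is plenty, more than 35 N ruins it), keep it down while turning it a quarter turn counter-clockwise (seen from above), then lift the cap off. Set the cap down gently in the steel dish, flat and right way up, let go of it, and leave everything else where it is.

Things in the scene. Friction and masses are not known exactly. Their poses are not given: they have to be found in the camera images.
- can: Blue square tin, 76 mm wide, shoulder 85 mm high, bolted in a black bench clamp (plate 112 mm square); it cannot move. Origin: on the bench, straight below the neck axis; z up. Round metal neck 34 mm wide under the cap. On the shoulder a red mark (can +x) and a green mark (can +y) show where the white mark of the cap points when locked and when turned free.
- cap: Red child-resistant cap, 50 g: round skirt 54 mm across, 28 mm high; on it an upright finger bar 44 mm long (cap x), 16 mm wide (cap y), from 28 to 54.5 mm above the origin. Origin: centre of the skirt's lower rim; z up. Locked at the start: origin 102 mm above the bench, cap x along can x within 4 degrees. Sideways play on the neck 2 mm. A spring pushes it up: 7 N plus 0.6 N per mm pressed.
- cap_grip (a point): Point on the cap's axis in the middle of the finger bar's flat sides, 43.5 mm above the cap's origin; axes as the cap's. Pressing or turning off the axis, or tilted, wedges the cap on the neck, and those forces count too: yield sideways to the force you feel.
- neck (a point): Point on the neck axis, 107 mm above the bench; axes as the can's. Inside, lugs sit behind teeth: the cap must go down 3.5 to 12.5 mm (varies unseen) before it turns, and meets a hard stop 1.5 mm deeper (10 to 16 N there, then rising steeply). Kept down it turns counter-clockwise only; past 50 and up to 130 degrees it is free to lift, 30 mm of lift clears the neck. Pressed too little it jams.
- dish: Round shallow steel dish fixed to the bench, 112 mm across at the rim, 12 mm high, inner floor 4 mm above the bench and 90 mm across. Origin: centre of its underside, z up.
- spool: Reel of solder standing on end, 60 mm across, 32 mm high; bystander. Origin: centre of its underside.
- pliers: Pliers with blue handles lying on the bench, 170 mm long, 10 mm high; bystander. Origin near the middle, on the bench; jaws towards +x.
- stripper: Wire stripper with green handles lying on the bench, 170 mm long, 10 mm high; bystander. Origin near the middle, on the bench; jaws towards +x.
- dispenser: Blue plastic bottle with a white cap, 60 mm across, 130 mm high; bystander. Origin: centre of its underside.
- fluxjar: Amber glass jar with a black lid, 52 mm across, 45 mm high; bystander. Origin: centre of its underside.
- board: Green circuit board with black chips, 70 by 50 mm, 14 mm high; bystander. Origin: centre of its underside.
Mind the look-alikes: they are no part of the job. Several things look just like the dish: the one meant starts nearest to the robot's base.

How it is judged:
By the outcome, as a careful person would: the job done as asked, in the order asked, and still so for the second after the job is handed in, with the robot touching nothing.
It also fails if it takes over 72 s, if anything falls off the work surface, if the arm or the gripper's body presses on something with over 40 N, if the wrist force passes 120 N, or if a joint passes its speed limit or range.

## Working session

There is one attempt and no reset: what is moved stays moved. The work goes in short steps, Python scripts to look and compute and a tool call to move; the robot and the scene stay as the last step left them, time stands still between calls to the robot, and variables do not carry over. Pictures are saved under pics/ and viewed, at most 10 in all, crops included, and the job is handed in when it is done.

Besides the shell and the picture viewer there is one more tool, called after ">>>" in YAML: its name, and indented under it one key for each argument. move_arm: Moves the arm, as the interface text tells. Its arguments: {"type":"object","properties":{"series":{"type":"array","items":{"type":"array"}},"squeeze":{"type":"number"}},"required":["series"]}

```bash
mkdir -p pics
python3 - <<'E'
from bench import bot
import cv2
for n in("scene","top"):
    f=bot.grab_frame(n); cv2.imwrite(f"pics/{n}0.png",f[:,:,::-1])
    c=bot.camera_info(n); print(n,c["K"],c["R"],c["t"])
s=bot.read_state(); print({k:s[k] for k in("time_s","eef_pos","tcp_rot","wrist_force","finger_gap")})
E
```

```text
scene [[483.59691584   0.         256.52015587]
 [  0.         483.59691584 200.297232  ]
 [  0.           0.           1.        ]] [[ 0.69971262  0.71442393 -0.00083337]
 [ 0.44177976 -0.43359884 -0.7853806 ]
 [-0.56145605  0.54917255 -0.61901262]] [-0.42232913 -0.15587392  1.67768095]
top [[376.27540682   0.         259.25739447]
 [  0.         376.27540682 193.2479207 ]
 [  0.           0.           1.        ]] [[ 0.02929919 -0.99929309  0.02355573]
 [-0.99622802 -0.03111874 -0.0810022 ]
 [ 0.08167796 -0.02109358 -0.99643553]] [-0.02371508  0.61854725  1.16672214]
{'time_s': 0.1, 'eef_pos': array([ 0.20754773, -0.64174217,  0.221785  ]), 'tcp_rot': array([[ 9.51460162e-01,  3.07771288e-01, -6.27800087e-04],
       [ 3.07771897e-01, -9.51459001e-01,  1.49288449e-03],
       [-1.37859062e-04, -1.61363934e-03, -9.99998689e-01]]), 'wrist_force': array([1.02307902, 0.01380409, 0.68644506]), 'finger_gap': 0.08741164947270037}
```

View pics/scene0.png

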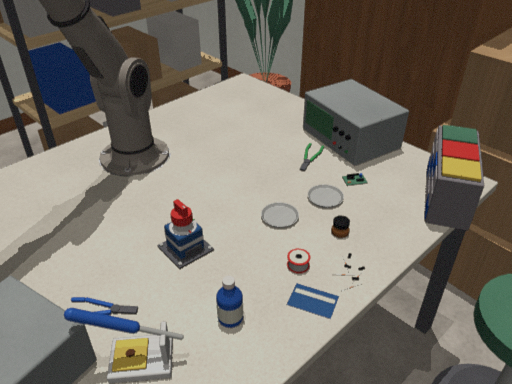

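View pics/top0.png

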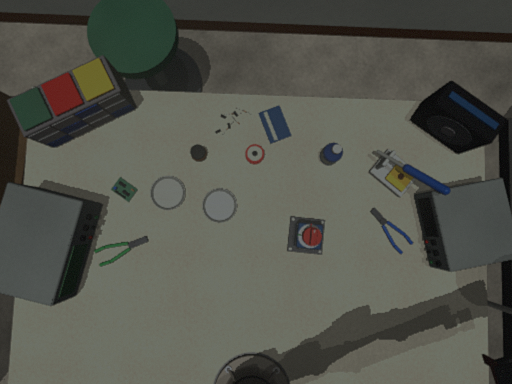

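The scene view shows the can with its red cap at about (182,222) and two dishes at (280,215) and (325,196). In the top view the cap is at (312,236) and the dishes are at (220,205) and (168,193). Next I'll measure these.

```bash
cat > h.py <<'E'
import numpy as np, cv2
from bench import bot
def cam(n):
    c=bot.camera_info(n); return [np.array(c[k]) for k in "KRt"]
def ray(n,p,z):
    K,R,t=cam(n); o=-R.T@t; d=R.T@np.linalg.inv(K)@np.array([p[0],p[1],1.]); return o+d*(z-o[2])/d[2]
def proj(n,X):
    K,R,t=cam(n); q=K@(R@np.array(X)+t); return q[:2]/q[2]
def tri(p,q):
    A=[];b=[]
    for n,x in(("scene",p),("top",q)):
        K,R,t=cam(n); P=K@np.c_[R,t]
        for i in(0,1):
            r=x[i]*P[2]-P[i]; A.append(r[:3]); b.append(-r[3])
    return np.linalg.lstsq(np.array(A),np.array(b),rcond=None)[0]
def crop(f,x0,y0,w,h,s,name):
    cv2.imwrite(name,cv2.resize(f[y0:y0+h,x0:x0+w,::-1],None,fx=s,fy=s,interpolation=cv2.INTER_CUBIC))
E
python3 - <<'E'
from h import *
T=cv2.imread("pics/top0.png")[:,:,::-1].copy();S=cv2.imread("pics/scene0.png")[:,:,::-1].copy()
a=cv2.resize(T[210:262,282:334,::-1],(396,396),interpolation=cv2.INTER_CUBIC)
b=cv2.resize(S[195:267,150:222,::-1],(396,396),interpolation=cv2.INTER_CUBIC)
cv2.imwrite("pics/crop.png",np.hstack([a,b]))
g=cv2.cvtColor(T,cv2.COLOR_RGB2GRAY)
for (x,y) in((220,205),(168,193)):
    r=g[y-25:y+25,x-25:x+25]
    e=cv2.Canny(r,40,100); p=cv2.findNonZero(e); 
    h=cv2.convexHull(p); el=cv2.fitEllipse(h); c=np.array(el[0])+[x-25,y-25]
    print("dish",el,c,ray("top",c,.012))
for n,I in(("top",T),("scene",S)):
    hsv=cv2.cvtColor(I,cv2.COLOR_RGB2HSV); 
    m=(((hsv[...,0]<8)|(hsv[...,0]>172))&(hsv[...,1]>130)&(hsv[...,2]>60)).astype(np.uint8)
    k,l,st,ce=cv2.connectedComponentsWithStats(m)
    for i in range(1,k):
        if st[i,4]>50: print(n,st[i],ce[i])
K=bot.camera_info("top")
# clamp plate dark (top)
hs=cv2.cvtColor(T,cv2.COLOR_RGB2HSV)
m=(g<95).astype(np.uint8); k,l,st,ce=cv2.connectedComponentsWithStats(m); i=l[222,294] or l[225,292]
p=cv2.findNonZero((l==i).astype(np.uint8)); rc=cv2.minAreaRect(p); print("plate",st[i],rc,[ray("top",q,.008) for q in cv2.boxPoints(rc)],ray("top",rc[0],.008))
E
```

```text
dish ((24.587461471557617, 24.713577270507812), (35.046783447265625, 36.2863883972168), 67.20075988769531) [219.58746147 204.71357727] [0.5794713  0.12009782 0.012     ]
dish ((24.94500732421875, 24.370878219604492), (35.19218063354492, 36.72978591918945), 81.78425598144531) [167.94500732 192.37087822] [0.61379456 0.28568876 0.012     ]
top [  41   73   42   43 1044] [61.62835249 93.52969349]
top [246 145  18  19  66] [254.36363636 156.45454545]
top [303 227  19  18 236] [311.66525424 236.21186441]
scene [442 139  37  22 612] [459.8872549 149.5620915]
scene [171 200  21  27 405] [180.73580247 214.18765432]
scene [287 250  23  23 125] [298.016 262.408]
plate [ 287  216   39   39 1170] ((305.8366394042969, 235.1336669921875), (35.72183609008789, 35.920841217041016), 5.710593223571777) [array([ 0.43818113, -0.09668139,  0.008     ]), array([ 0.5519879 , -0.10549052,  0.008     ]), array([ 0.54400872, -0.22004505,  0.008     ]), array([ 0.43009956, -0.21032128,  0.008     ])] [ 0.49084744 -0.15807472  0.008     ]
```

View pics/crop.png

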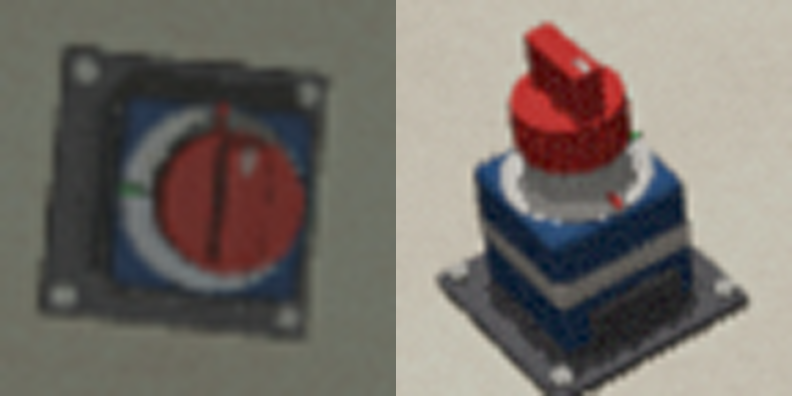

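The crops show the bar running nearly along world x. Its white mark points to the red shoulder mark at top crop (222,115), and the green mark is at (130,188). I'll refine the cap centre and the bar's yaw.

Run:
```python
from h import *
T=cv2.imread("pics/top0.png")[:,:,::-1].copy();S=cv2.imread("pics/scene0.png")[:,:,::-1].copy()
def mask(I):
    hsv=cv2.cvtColor(I,cv2.COLOR_RGB2HSV); 
    return (((hsv[...,0]<8)|(hsv[...,0]>172))&(hsv[...,1]>130)&(hsv[...,2]>40)).astype(np.uint8)
U=cv2.resize(T[210:262,282:334],None,fx=8,fy=8,interpolation=cv2.INTER_CUBIC)
m=mask(U); c,_=cv2.findContours(m,0,1); c=max(c,key=cv2.contourArea)
(x,y),r=cv2.minEnclosingCircle(c); el=cv2.fitEllipse(c)
f=lambda p:(np.array(p)+.5)/8-.5+[282,210]
print("circle",f((x,y)),r/8,"ell",f(el[0]),np.array(el[1])/8)
for z in(.102,.116,.130):print(z,ray("top",f(el[0]),z))
# dark line = bar side
g=U[...,0].astype(float)
pts=[]
for yy in range(165,260,4):
    row=g[yy,200:255]; i=int(row.argmin()); pts.append((200+i,yy))
pts=np.array(pts,np.float32); print(pts[:,0])
vx,vy,px,py=cv2.fitLine(pts,cv2.DIST_HUBER,0,.01,.01).ravel()
a,b=[ray("top",f((px+s*60*vx,py+s*60*vy)),.145) for s in(-1,1)]; d=a-b; 
print("bar ang",np.degrees(np.arctan2(d[1],d[0])), (a+b)/2)
C=[.4908,-.158]
for n in("top","scene"):
  for z in(.1,.102,.13,.1565): print(n,z,proj(n,[*C,z]))
# green & red marks on shoulder z=.085
hsv=cv2.cvtColor(U,cv2.COLOR_RGB2HSV)
gm=((hsv[...,0]>45)&(hsv[...,0]<80)&(hsv[...,1]>120)).astype(np.uint8); k,l,st,ce=cv2.connectedComponentsWithStats(gm)
for i in range(1,k):
    if st[i,4]>20: print("green",ce[i],st[i,4],ray("top",f(ce[i]),.086))
```

```text
circle [311.74184799 235.77771759] 9.468679428100586 ell [311.49155426 236.29575348] [16.85165024 18.95950699]
0.102 [ 0.49032151 -0.16094499  0.102     ]
0.116 [ 0.49071575 -0.1586633   0.116     ]
0.13 [ 0.49110998 -0.15638161  0.13      ]
[232. 232. 230. 231. 230. 230. 229. 229. 229. 229. 229. 228. 228. 228.
 228. 228. 227. 227. 227. 226. 225. 225. 224. 224.]
bar ang 176.2247791289991 [ 0.4935898  -0.14998265  0.145     ]
top 0.1 [310.39052651 236.0817166 ]
top 0.102 [310.49844529 236.10373178]
top 0.13 [312.05110358 236.4204705 ]
top 0.1565 [313.59628207 236.73568336]
scene 0.1 [182.49318371 219.94367721]
scene 0.102 [182.4193516  219.35648128]
scene 0.13 [181.37015774 211.01211288]
scene 0.1565 [180.34967761 202.89610832]
```

>>> move_arm:
  series:
    - [1,[20,34,0],-2]
    - [1,[40,69,0],-4]
    - [1,[60,104,0],-6]
    - [1,[80,138,0],-8]
    - [1,[100,173,0],-10]
    - [1,[120,208,0],-12]
    - [1,[142,242,0],-14]
    - [1,[162,277,0],-16]
    - [1,[182,312,0],-18]
    - [1,[202,346,0],-20]
    - [1,[223,381,0],-22]
    - [1,[243,415,0],-22]
    - [1,[263,450,0],-22]
    - [0,[275,470,0],-22]
    - [0,[283,484,0],-22]
    - [0,[283,484,0],-22]
    - [0,[283,484,0],-22]
    - [0,[283,484,0],-22]

```text
time_s: 2.35
eef_pos: [0.4901, -0.1594, 0.2226]
tcp_rot: [[0.997, -0.073, -0.0], [-0.073, -0.997, -0.0], [-0.0, 0.0, -1.0]]
wrist_force: [0.3, 0.6, 0.1]
finger_gap: 0.0446
finger_force: 0.0
```

```bash
cat > st.py <<'E'
from h import *
s=bot.read_state(); R=s["tcp_rot"]
print(s["time_s"],s["eef_pos"].round(4),"yang",np.degrees(np.arctan2(R[1,1],R[0,1])).round(2),"tilt",R[:2,2].round(4),s["wrist_force"].round(2),s["wrist_torque"].round(3),s["finger_gap"],s["finger_force"],s["joint_pos"].round(1))
E
python3 st.py
```

```text
2.35 [ 0.4901 -0.1594  0.2226] yang -94.19 tilt [-0.0004 -0.0003] [0.32 0.62 0.09] [ 0.023  0.013 -0.007] 0.04460987015221064 0.0 [ 21.1  12.9 -11.6 110.1   3.1  57.3 -86.1]
```

>>> move_arm:
  series:
    - [0,[1,2,-25],0]
    - [0,[1,2,-50],0]
    - [0,[1,2,-65],0]
    - [0,[1,2,-75],0]
    - [0,[1,2,-82],0]
    - [0,[1,2,-86],0]
    - [0,[1,2,-89],0]
    - [0,[1,2,-89],0]
    - [0,[1,2,-89],0]

```text
time_s: 3.48
eef_pos: [0.4919, -0.1563, 0.1339]
tcp_rot: [[0.997, -0.071, 0.001], [-0.071, -0.997, -0.0], [0.001, 0.0, -1.0]]
wrist_force: [-0.1, 0.5, -0.6]
finger_gap: 0.0436
finger_force: 0.0
```

```bash
python3 st.py
python3 - <<'E'
from h import *
T=bot.grab_frame("top");S=bot.grab_frame("scene")
a=cv2.resize(T[210:262,282:334,::-1],(396,396),interpolation=cv2.INTER_CUBIC)
b=cv2.resize(S[160:232,145:217,::-1],(396,396),interpolation=cv2.INTER_CUBIC)
cv2.imwrite("pics/c2.png",np.hstack([a,b]))
E
```

```text
3.475 [ 0.4919 -0.1563  0.1339] yang -94.08 tilt [ 0.0005 -0.0001] [-0.13  0.51 -0.6 ] [0.075 0.05  0.003] 0.043612006820829746 0.0 [ 20.1  19.3 -11.3 115.    5.2  46.2 -88.2]
```

View pics/c2.png

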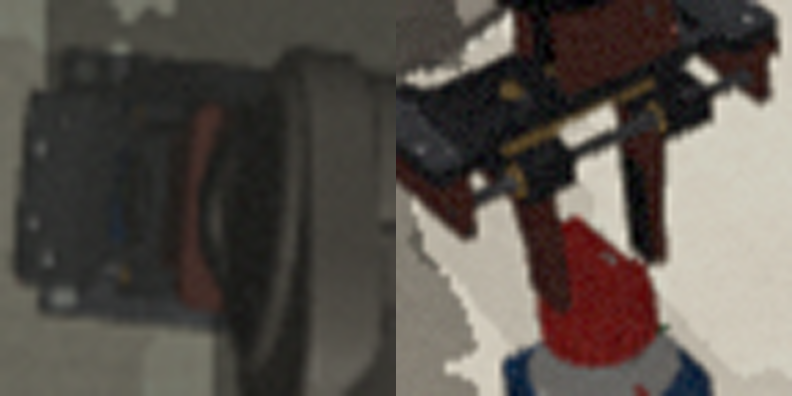

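The fingers straddle the red bar (crop about (600,260)) and nothing is touching. I'll close gently first.

>>> move_arm:
  series:
    - [-0.4,[-1,-1,0],0]
    - [-0.6,[-1,-1,0],0]
    - [-0.8,[-1,-1,0],0]
    - [-1,[-1,-1,0],0]
    - [-1,[-1,-1,0],0]
    - [-1,[-1,-1,0],0]
    - [-1,[-1,-1,0],0]
    - [-1,[-1,-1,0],0]
  squeeze: 8

```text
time_s: 4.58
eef_pos: [0.4907, -0.1583, 0.1338]
tcp_rot: [[0.997, -0.072, 0.0], [-0.072, -0.997, -0.001], [0.0, 0.001, -1.0]]
wrist_force: [-0.4, -5.1, 0.7]
finger_gap: 0.0158
finger_force: 8.0
```

```bash
python3 st.py
```

```text
4.575 [ 0.4907 -0.1583  0.1338] yang -94.12 tilt [ 0.0003 -0.0011] [-0.38 -5.08  0.66] [-1.269  0.104  0.034] 0.015796728184906492 7.9976242035627365 [ 20.3  19.2 -11.3 115.    5.2  46.2 -88.1]
```

>>> move_arm:
  series:
    - [-1,[0,-0.5,0],0]
    - [-1,[0,-1,0],0]
    - [-1,[0,-1,0],0]
    - [-1,[0,-1,0],0]

```text
time_s: 5.08
eef_pos: [0.4907, -0.1583, 0.1338]
tcp_rot: [[0.997, -0.071, 0.0], [-0.071, -0.997, -0.0], [0.0, 0.0, -1.0]]
wrist_force: [-0.2, -5.0, 1.5]
finger_gap: 0.0159
finger_force: 8.0
```

```bash
python3 st.py
```

```text
5.075 [ 0.4907 -0.1583  0.1338] yang -94.08 tilt [ 0.0001 -0.0001] [-0.21 -5.01  1.52] [-0.951  0.158 -0.016] 0.015886822236892008 7.996052652597427 [ 20.4  19.3 -11.3 115.    5.1  46.2 -88. ]
```

>>> move_arm:
  series:
    - [-1,[0,-0.5,0],0]
    - [-1,[0,-1,0],0]
    - [-1,[0,-1,0],0]
    - [-1,[0,-1,0],0]

```text
time_s: 5.58
eef_pos: [0.4908, -0.1585, 0.1337]
tcp_rot: [[0.998, -0.071, -0.0], [-0.071, -0.998, 0.001], [-0.0, -0.001, -1.0]]
wrist_force: [-1.8, 0.1, 4.3]
finger_gap: 0.0157
finger_force: 8.0
```

```bash
python3 st.py
```

```text
5.575 [ 0.4908 -0.1585  0.1337] yang -94.05 tilt [-0.0001  0.0007] [-1.82  0.13  4.31] [ 0.108  0.336 -0.003] 0.01573117608205697 7.998491674661636 [ 20.4  19.3 -11.3 115.    5.1  46.2 -87.9]
```

>>> move_arm:
  series:
    - [-1,[0,0,0],0]
    - [-1,[0,0,0],0]
    - [-1,[0,0,-0.5],0]
    - [-1,[0,0,-1],0]
    - [-1,[0,0,-1.5],0]
    - [-1,[0,0,-2],0]
    - [-1,[0,0,-2],0]
  squeeze: 50

```text
time_s: 6.45
eef_pos: [0.4908, -0.1587, 0.1319]
tcp_rot: [[0.997, -0.071, 0.0], [-0.071, -0.997, 0.001], [-0.0, -0.001, -1.0]]
wrist_force: [-3.0, 1.6, 8.1]
finger_gap: 0.0156
finger_force: 50.0
```

```bash
python3 st.py
```

```text
6.45 [ 0.4908 -0.1587  0.1319] yang -94.06 tilt [0.     0.0006] [-2.98  1.62  8.11] [ 0.578  0.534 -0.085] 0.015611724031500424 50.001840591430664 [ 20.4  19.4 -11.3 115.1   5.2  46.  -87.9]
```

>>> move_arm:
  series:
    - [-1,[-0.3,0.2,-0.5],0]
    - [-1,[-0.6,0.3,-1],0]
    - [-1,[-0.6,0.3,-1.5],0]
    - [-1,[-0.6,0.3,-2],0]
    - [-1,[-0.6,0.3,-2],0]

```text
time_s: 7.08
eef_pos: [0.4908, -0.1586, 0.1302]
tcp_rot: [[0.997, -0.071, 0.001], [-0.071, -0.997, 0.0], [0.001, -0.0, -1.0]]
wrist_force: [-0.8, 1.8, 8.2]
finger_gap: 0.0157
finger_force: 50.0
```

>>> move_arm:
  series:
    - [-1,[-0.1,0.3,-0.5],0]
    - [-1,[-0.2,0.3,-1],0]
    - [-1,[-0.2,0.3,-1.5],0]
    - [-1,[-0.2,0.3,-2],0]
    - [-1,[-0.2,0.3,-2],0]

```text
time_s: 7.7
eef_pos: [0.4907, -0.1586, 0.1284]
tcp_rot: [[0.997, -0.071, 0.002], [-0.071, -0.997, -0.0], [0.002, 0.0, -1.0]]
wrist_force: [-1.7, 1.8, 8.9]
finger_gap: 0.0158
finger_force: 50.0
```

>>> move_arm:
  series:
    - [-1,[-0.2,0.3,-0.5],0]
    - [-1,[-0.4,0.4,-1],0]
    - [-1,[-0.4,0.4,-1.5],0]
    - [-1,[-0.4,0.4,-2],0]
    - [-1,[-0.4,0.4,-2],0]

```text
time_s: 8.32
eef_pos: [0.4907, -0.1586, 0.1267]
tcp_rot: [[0.997, -0.071, 0.002], [-0.071, -0.997, -0.001], [0.002, 0.0, -1.0]]
wrist_force: [-0.8, 0.7, 9.9]
finger_gap: 0.0157
finger_force: 50.0
```

>>> move_arm:
  series:
    - [-1,[-0.1,0.1,-0.5],0]
    - [-1,[-0.2,0.1,-1],0]
    - [-1,[-0.2,0.1,-1.5],0]
    - [-1,[-0.2,0.1,-2],0]
    - [-1,[-0.2,0.1,-2],0]

```text
time_s: 8.95
eef_pos: [0.4907, -0.1586, 0.1249]
tcp_rot: [[0.997, -0.071, 0.003], [-0.071, -0.997, -0.001], [0.003, 0.001, -1.0]]
wrist_force: [-1.5, 0.9, 10.4]
finger_gap: 0.0156
finger_force: 50.0
```

>>> move_arm:
  series:
    - [-1,[-0.2,0.1,-0.5],0]
    - [-1,[-0.3,0.2,-1],0]
    - [-1,[-0.3,0.2,-1.5],0]
    - [-1,[-0.3,0.2,-1.5],0]

```text
time_s: 9.45
eef_pos: [0.4907, -0.1585, 0.1236]
tcp_rot: [[0.997, -0.071, 0.004], [-0.071, -0.997, -0.001], [0.004, 0.001, -1.0]]
wrist_force: [-1.8, -0.9, 12.0]
finger_gap: 0.0159
finger_force: 50.0
```

>>> move_arm:
  series:
    - [-1,[-0.3,0,-0.5],0]
    - [-1,[-0.4,-0.1,-1],0]
    - [-1,[-0.4,-0.1,-1.5],0]
    - [-1,[-0.4,-0.1,-1.5],0]

```text
time_s: 9.95
eef_pos: [0.4907, -0.1585, 0.1223]
tcp_rot: [[0.997, -0.071, 0.004], [-0.071, -0.997, -0.001], [0.004, 0.001, -1.0]]
wrist_force: [-0.0, 0.2, 12.9]
finger_gap: 0.0157
finger_force: 50.0
```

>>> move_arm:
  series:
    - [-1,[0,0,-0.5],0]
    - [-1,[0,0,-1],0]
    - [-1,[0,0,-1.5],0]
    - [-1,[0,0,-1.5],0]

```text
time_s: 10.45
eef_pos: [0.4907, -0.1585, 0.1212]
tcp_rot: [[0.997, -0.071, 0.004], [-0.071, -0.997, -0.001], [0.004, 0.001, -1.0]]
wrist_force: [-2.6, 1.3, 17.1]
finger_gap: 0.0156
finger_force: 50.0
```

>>> move_arm:
  series:
    - [-1,[-0.4,0.2,-0.3],0]
    - [-1,[-0.5,0.2,-0.7],0]
    - [-1,[-0.5,0.2,-0.7],0]

```text
time_s: 10.82
eef_pos: [0.4907, -0.1586, 0.1211]
tcp_rot: [[0.997, -0.071, 0.005], [-0.071, -0.997, -0.002], [0.005, 0.001, -1.0]]
wrist_force: [-3.0, 0.4, 21.3]
finger_gap: 0.0155
finger_force: 50.0
```

At the stop: 21 N and no further travel. Now turning.

>>> move_arm:
  series:
    - [-1,[-0.5,0,0],2]
    - [-1,[-0.5,0,0],5]
    - [-1,[-0.5,0,0],8]
    - [-1,[-0.5,0,0],12]
    - [-1,[-0.5,0,0],12]

```text
time_s: 11.45
eef_pos: [0.491, -0.1582, 0.1212]
tcp_rot: [[0.99, 0.139, 0.007], [0.139, -0.99, -0.001], [0.007, 0.002, -1.0]]
wrist_force: [-0.2, 1.4, 18.8]
finger_gap: 0.0155
finger_force: 50.0
```

```bash
python3 st.py
```

```text
11.45 [ 0.491  -0.1582  0.1212] yang -82.03 tilt [ 0.0069 -0.0013] [-0.22  1.37 18.76] [0.298 0.247 0.039] 0.015512924527382208 50.00564754009247 [ 22.4  20.3 -13.8 115.7   6.8  44.3 -77.5]
```

>>> move_arm:
  series:
    - [-1,[0,0.2,0],4]
    - [-1,[0,0.2,0],8]
    - [-1,[0,0.2,0],12]
    - [-1,[0,0.2,0],16]
    - [-1,[0,0.2,0],20]
    - [-1,[0,0.2,0],20]

```text
time_s: 12.2
eef_pos: [0.4911, -0.1578, 0.1212]
tcp_rot: [[0.883, 0.469, 0.007], [0.469, -0.883, -0.001], [0.006, 0.004, -1.0]]
wrist_force: [0.5, 1.4, 18.7]
finger_gap: 0.0158
finger_force: 50.0
```

>>> move_arm:
  series:
    - [-1,[0,0.2,0],4]
    - [-1,[0,0.3,0],8]
    - [-1,[0,0.3,0],12]
    - [-1,[0,0.3,0],16]
    - [-1,[0,0.3,0],20]
    - [-1,[0,0.3,0],20]

```text
time_s: 12.95
eef_pos: [0.4911, -0.1574, 0.1212]
tcp_rot: [[0.669, 0.743, 0.007], [0.743, -0.669, -0.001], [0.004, 0.006, -1.0]]
wrist_force: [0.3, 1.0, 19.6]
finger_gap: 0.0158
finger_force: 50.0
```

>>> move_arm:
  series:
    - [-1,[0,0.2,0],4]
    - [-1,[0,0.2,0],8]
    - [-1,[0,0.2,0],12]
    - [-1,[0,0.2,0],16]
    - [-1,[0,0.2,0],20]
    - [-1,[0,0.2,0],20]

```text
time_s: 13.7
eef_pos: [0.4908, -0.1573, 0.1212]
tcp_rot: [[0.375, 0.927, 0.006], [0.927, -0.375, -0.001], [0.001, 0.006, -1.0]]
wrist_force: [-1.3, 1.7, 21.0]
finger_gap: 0.0161
finger_force: 50.0
```

>>> move_arm:
  series:
    - [-1,[0,0.2,0],4]
    - [-1,[0,0.2,0],8]
    - [-1,[0,0.2,0],12]
    - [-1,[0,0.2,0],16]
    - [-1,[0,0.2,0],18]
    - [-1,[0,0.2,0],18]

```text
time_s: 14.45
eef_pos: [0.4907, -0.1573, 0.1212]
tcp_rot: [[0.071, 0.997, 0.006], [0.997, -0.071, -0.001], [-0.001, 0.006, -1.0]]
wrist_force: [-1.7, 0.9, 20.7]
finger_gap: 0.0156
finger_force: 50.0
```

```bash
python3 st.py
```

```text
14.45 [ 0.4907 -0.1573  0.1212] yang -4.07 tilt [ 0.006  -0.0015] [-1.65  0.9  20.75] [ 0.191  0.478 -0.078] 0.015620494251064277 50.00705659389496 [ 36.1  22.5 -30.7 114.8  15.8  46.3  -7.7]
```

A quarter turn is done, and the cap is still held down. Lifting next.

>>> move_arm:
  series:
    - [-1,[-0.3,0.2,2],0]
    - [-1,[-0.3,0.2,4],0]
    - [-1,[-0.3,0.2,7],0]
    - [-1,[-0.3,0.2,10],0]
    - [-1,[-0.3,0.2,13],0]
    - [-1,[-0.3,0.2,16],0]
    - [-1,[-0.3,0.2,18],0]
    - [-1,[-0.3,0.2,18],0]

```text
time_s: 15.45
eef_pos: [0.4898, -0.1572, 0.1375]
tcp_rot: [[0.071, 0.997, 0.005], [0.997, -0.071, -0.001], [-0.0, 0.005, -1.0]]
wrist_force: [5.0, -2.0, 4.7]
finger_gap: 0.0159
finger_force: 50.0
```

```bash
python3 st.py
```

```text
15.45 [ 0.4898 -0.1572  0.1375] yang -4.08 tilt [ 0.0053 -0.0008] [ 5.02 -2.02  4.69] [-0.385 -1.301  0.053] 0.01589565275080467 50.0027596950531 [ 36.7  21.2 -31.3 114.1  14.6  48.2  -6.6]
```

>>> move_arm:
  series:
    - [-1,[0.8,-0.4,2],0]
    - [-1,[1,-0.4,5],0]
    - [-1,[1,-0.4,8],0]
    - [-1,[1,-0.4,12],0]
    - [-1,[1,-0.4,16],0]
    - [-1,[1,-0.4,20],0]
    - [-1,[1,-0.4,25],0]
    - [-1,[1,-0.4,35],0]
    - [-1,[1,-0.4,50],0]
    - [-1,[1,-0.4,75],0]
    - [-1,[1,-0.4,100],0]
    - [-1,[1,-0.4,100],0]
    - [-1,[1,-0.4,100],0]

```text
time_s: 17.08
eef_pos: [0.4879, -0.1572, 0.2361]
tcp_rot: [[0.071, 0.997, -0.0], [0.997, -0.071, -0.0], [-0.0, -0.0, -1.0]]
wrist_force: [0.2, -0.7, -1.0]
finger_gap: 0.0159
finger_force: 50.0
```

```bash
python3 st.py;  python3 - <<'E'
from h import *
T=bot.grab_frame("top");S=bot.grab_frame("scene")
a=cv2.resize(T[150:270,200:344,::-1],(396,330),interpolation=cv2.INTER_CUBIC)
b=cv2.resize(S[130:250,145:289,::-1],(396,330),interpolation=cv2.INTER_CUBIC)
cv2.imwrite("pics/c3.png",np.hstack([a,b]))
E
```

```text
17.075 [ 0.4879 -0.1572  0.2361] yang -4.09 tilt [-0.0004 -0.0001] [ 0.16 -0.72 -1.  ] [-0.062 -0.043 -0.011] 0.0159437116878027 49.99761700630188 [ 39.4  14.2 -33.2 108.4   8.9  60.   -1.6]
```

View pics/c3.png

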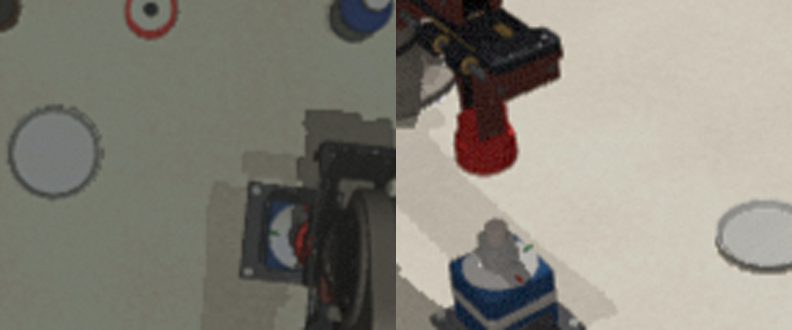

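The cap is off and in the gripper (right crop (485,140)), and the bare neck is visible. The dish is clear. Now carrying it across.

>>> move_arm:
  series:
    - [-1,[5,15,0],0]
    - [-1,[15,45,0],0]
    - [-1,[26,80,0],0]
    - [-1,[38,115,0],0]
    - [-1,[50,150,0],0]
    - [-1,[61,185,0],0]
    - [-1,[72,220,0],0]
    - [-1,[82,250,0],0]
    - [-1,[89,270,0],0]
    - [-1,[91,277,-20],0]
    - [-1,[91,277,-50],0]
    - [-1,[91,277,-85],0]
    - [-1,[91,277,-120],0]
    - [-1,[91,277,-150],0]
    - [-1,[91,277,-170],0]
    - [-1,[91,277,-180],0]
    - [-1,[91,277,-186],0]
    - [-1,[91,277,-190],0]
    - [-1,[91,277,-190],0]

```text
time_s: 19.55
eef_pos: [0.5796, 0.1199, 0.0468]
tcp_rot: [[0.071, 0.997, 0.001], [0.997, -0.071, 0.0], [0.0, 0.001, -1.0]]
wrist_force: [0.7, 0.4, 0.1]
finger_gap: 0.0154
finger_force: 50.0
```

```bash
python3 st.py;  python3 - <<'E'
from h import *
T=bot.grab_frame("top");S=bot.grab_frame("scene")
a=cv2.resize(T[150:250,160:280,::-1],(396,330),interpolation=cv2.INTER_CUBIC)
b=cv2.resize(S[150:250,220:340,::-1],(396,330),interpolation=cv2.INTER_CUBIC)
cv2.imwrite("pics/c4.png",np.hstack([a,b]))
E
```

```text
19.55 [0.5796 0.1199 0.0468] yang -4.08 tilt [0.0007 0.0001] [0.68 0.45 0.07] [-0.029 -0.043  0.027] 0.015355314755672997 49.99767780303955 [  6.5  35.9 -32.3 106.6  26.3  45.  -44. ]
```

View pics/c4.png

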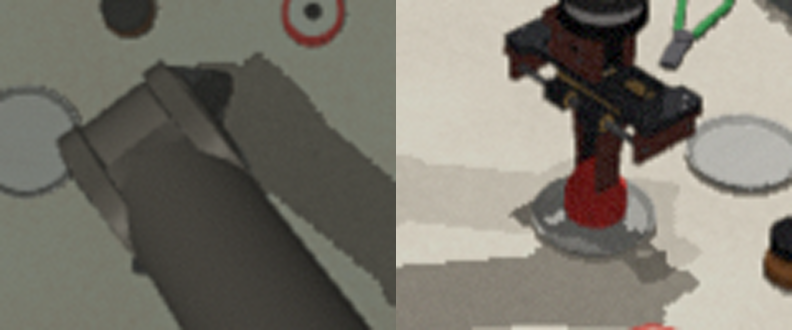

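The cap hovers over the middle of the dish (right crop (597,215)). I'll lower it slowly until it touches.

>>> move_arm:
  series:
    - [-1,[0,0,-2],0]
    - [-1,[0,0,-4],0]
    - [-1,[0,0,-6],0]
    - [-1,[0,0,-8],0]
    - [-1,[0,0,-9],0]
    - [-1,[0,0,-9.5],0]
    - [-1,[0,0,-10],0]
    - [-1,[0,0,-10],0]

```text
time_s: 20.65
eef_pos: [0.5793, 0.1198, 0.0365]
tcp_rot: [[0.071, 0.997, 0.0], [0.997, -0.071, -0.0], [-0.0, 0.0, -1.0]]
wrist_force: [0.5, 0.4, 0.1]
finger_gap: 0.0157
finger_force: 50.0
```

>>> move_arm:
  series:
    - [-1,[0,0,-0.4],0]
    - [-1,[0,0,-0.8],0]
    - [-1,[0,0,-0.8],0]

```text
time_s: 21.02
eef_pos: [0.5793, 0.1198, 0.0357]
tcp_rot: [[0.071, 0.997, 0.0], [0.997, -0.071, -0.0], [-0.0, 0.0, -1.0]]
wrist_force: [0.2, -0.4, 0.9]
finger_gap: 0.0155
finger_force: 50.0
```

>>> move_arm:
  series:
    - [-1,[0,0,-0.3],0]
    - [-1,[0,0,-0.6],0]
    - [-1,[0,0,-0.6],0]

```text
time_s: 21.4
eef_pos: [0.5794, 0.1198, 0.0357]
tcp_rot: [[0.071, 0.997, 0.0], [0.997, -0.071, -0.0], [-0.0, 0.0, -1.0]]
wrist_force: [-1.0, -1.0, 5.9]
finger_gap: 0.0157
finger_force: 50.0
```

Contact came at the expected height. I'll ease off, release and retreat.

>>> move_arm:
  series:
    - [-1,[0,0,0.4],0]
    - [-1,[0,0,0.4],0]
    - [-0.6,[0,0,0.4],0]
    - [-0.4,[0,0,0.4],0]
    - [-0.2,[0,0,0.4],0]
    - [-0.2,[0,0,0.4],0]
    - [-0.2,[0,0,0.4],0]
    - [-0.2,[0,0,5],0]
    - [-0.2,[0,0,15],0]
    - [-0.2,[0,0,30],0]
    - [-0.2,[0,0,55],0]
    - [-0.2,[0,0,90],0]
    - [-0.2,[0,0,130],0]
    - [-0.2,[0,0,170],0]
    - [-0.2,[-15,-60,180],0]
    - [-0.2,[-30,-110,180],0]
    - [-0.2,[-45,-160,180],0]
    - [-0.2,[-60,-210,180],0]
    - [-0.2,[-60,-210,180],0]
    - [-0.2,[-60,-210,180],0]
  squeeze: 5

```text
time_s: 23.9
eef_pos: [0.5196, -0.0895, 0.216]
tcp_rot: [[0.071, 0.997, 0.001], [0.997, -0.071, 0.0], [0.0, 0.001, -1.0]]
wrist_force: [-0.3, 1.0, 0.2]
finger_gap: 0.0348
finger_force: 0.0
```

```bash
python3 st.py;  python3 - <<'E'
from h import *
T=bot.grab_frame("top");S=bot.grab_frame("scene")
a=cv2.resize(T[150:250,160:280,::-1],(396,330),interpolation=cv2.INTER_CUBIC)
b=cv2.resize(S[150:250,220:340,::-1],(396,330),interpolation=cv2.INTER_CUBIC)
cv2.imwrite("pics/c5.png",np.hstack([a,b]))
E
```

```text
23.9 [ 0.5196 -0.0895  0.216 ] yang -4.07 tilt [0.0014 0.0002] [-0.27  0.98  0.22] [ 0.017 -0.078 -0.027] 0.03479825804773567 0.0 [ 33.3  17.5 -36.3 107.8  12.   58.5 -12.1]
```

View pics/c5.png

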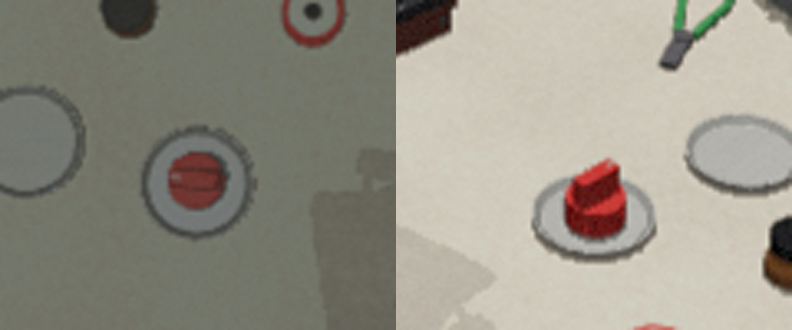

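The cap stands upright and centred in the right dish (top crop (198,180)), and the gripper is clear of everything.

```bash
python3 -c "from bench import bot; print(bot.close_job())"
```

```text
the job is handed in; nothing more can be done
None
```

I opened the can and set its cap upright in the centre of the dish nearest the robot, released it with the arm clear, and handed the job in at about 24 s; the highest pressing force I read was 21 N.

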